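# Find the heavy side of a centrifuge rotor on the balancing stand

## Robot

A 6-joint arm with a two-finger parallel gripper is mounted at the origin on the work surface. World frame = base frame: x ahead of the robot, y to its left, z up, the work surface at z = 0. Lengths are in m, angles in rad, forces in N, time in s.
With the tool pointing down it reaches from about 0.3 to 0.825 m from the base axis. Payload 5.4 kg.
Tool frame: the origin (TCP) lies at the very end of the fingers, on their centre line; the grasp point (between the pads) lies 19 mm behind it; z points along the fingers, x is the direction in which the jaws open and shut, and the axes are right-handed (so a half turn about z gives the same grasp; the last joint's range is limited). The gripper opens to 92 mm and grips with 3 to 60 N. Pads are 20 mm wide; open, the fingers measure 128 mm over their backs; the gripper's body (75 mm by 189 mm) begins 69 mm behind the grasp point.
Start: joints at [1.115, 0.158, 1.597, -0, 1.386, -0.21], TCP at [0.14, 0.558, 0.193] pointing down, gripper open.
Joint ranges: [-2.91, 2.91], [-0.94, 2.29], [0.18, 2.7], [-1.29, 4.43], [0.17, 2.64], [-3, 3]. Speed limits (rad/s): [2.57, 2.57, 3.14, 3.14, 3.14, 3.14].

## Interface

Orientations are given as a rotation vector (axis times angle).
In Python, from workcell import bot gives the robot as it stands. Calls block until the motion is done:
- bot.goto(position, orientation): joint-space move of the TCP to a pose.
- bot.line_to(position, rot=None, max_speed=0.15): straight line of the TCP; rot=None keeps the orientation; max_speed is the mean speed in m/s.
- bot.set_joints(angles): joint-space move.
- bot.set_gripper(opening, newtons=None): opening from 0.0 (shut) to 1.0 (fully open); newtons is the grip in N (None keeps the last); returns when the fingers have stopped.
- bot.hold(seconds).
- bot.inverse_kinematics(position, orientation): joint angles nearest the present ones, or None.
- bot.read_camera(name): name is "scene" or "top" or "wrist"; returns a dict with "pixels" (384x512x3 uint8, blue, green, red), "fx", "fy", "cx", "cy" (pixels), "R" (3x3) and "t" (3): a world point X has camera coordinates R X + t. Camera axes: x right, y down, z forward; pixel columns grow to the right and rows downward; lengths in m; the calibration is good to about 2 mm. A picture is of the moment at which its call begins. There is no depth.
A pose or a line that the arm cannot do raises bot.MotionError and nothing moves.
- bot.job_done(): hands the job in, once; it reports no verdict.
Readings, each from a call of its own:
- bot.current_clock(): time.
- bot.current_joints(): joint angles.
- bot.current_joint_vel(): joint speeds.
- bot.current_effort(): joint torques, N m.
- bot.current_ee_pos(): TCP position.
- bot.current_tool_rot(): TCP orientation.
- bot.current_contact_force(): force on the tool from outside, world axes, zero at the start.
- bot.current_ft_torque(): the same for the moment, N m.
- bot.current_opening(): opening from 0.0 (shut) to 1.0 (fully open).
Only numpy, scipy, OpenCV 4.12 (cv2) and the standard library are available. Lean on these libraries where they do the work, as an engineer would, in place of code of your own. Each camera call takes 0.05 s, during which the arm holds its last target.

## Task

One side of the blue centrifuge rotor on the tilted balancing stand is heavier, and nothing shows which. Take the black grip bar, turn the rotor by it to feel which way its weight pulls, and bring the heavy side to the lowest point of the tilt, where the rotor no longer pulls to either side and its white mark lies under the yellow pointer by itself. Finish holding the bar still there, keep holding it, do not press on the rotor itself and leave the other things on the bench where they are.

Things in the scene. Friction and masses are not known exactly. Their poses are not given: they have to be found in the camera images.
- grip_center (a point): Grasp point of the black grip bar, 60 mm long (x), 18 thick (y), reaching 17.5 mm above and 26 below it along z. z is the spindle axis, leaning 20 deg from vertical to the stand's front (roughly to the robot): grasp along z from above, closing across y, fingertips about 19 mm below it. It lies on the axis, so stays put as the bar turns. The rotor's flat top is 33 mm below it.
- spindle (a joint): Turn of the grip bar on the spindle, rad, growing counter-clockwise seen from above, no end stops; 0: pointer straight up the slope, +-pi: straight down. The spindle is stiff (drag 0.15 N m): the bar stays where it is left and may be let go and taken again. Its start angle does not show the heavy side.
- lean (a joint): Lean of the rotor against the bar, rad, + counter-clockwise from above. A soft centring spring (0.035 N m/rad, stops at +-0.9) joins them. The heavy side (pull 0.07 to 0.12 N m) makes it lean downhill: turn the bar the way it leans and the lean falls to 0 at heavy side down, then changes sign. With the heavy side up it tips to a stop. It swings for a second after a move.
- pointer_tip (a point): Tip of the flat yellow pointer (7 mm wide) on the +x end of the grip bar, which is also yellow; 70 mm from the axis, 28 mm below grip_center along the axis.
- rotor_mark (a point): White mark 30 x 10 mm on the sloping shoulder of the rotor, 72.5 mm from the axis; right under and beyond the pointer tip when the lean is 0.
- grip: The grip bar with its spindle and pointer, carrying the rotor; origin on the axis 88 mm below grip_center, axes as grip_center.
- rotor: Blue rotor, 170 mm across, 55 mm thick, flat top 60 mm in radius, 12 dark bores evenly around; origin on the axis at the centre of its underside, z along the axis, x towards its white mark.
- tube_rack: Bystander: blue 85 x 210 x 40 mm tube rack; origin at the centre of its underside.
- tip_box: Bystander: orange box with clear lid, 87 x 122 x 72 mm; origin at the centre of its underside.
- timer: Bystander: red bench timer 30 x 75 x 62 mm; origin at the centre of its underside.
- reagent: Bystander: amber bottle, 68 mm across, 150 mm tall; origin at the centre of its underside.
- wash: Bystander: clear jar, 60 mm across, 120 mm tall; origin at the centre of its underside.
- tube_pot: Bystander: clear pot, 84 mm across, 100 mm tall, with pens standing in it up to 160 mm; origin at the centre of its underside.
Mind the look-alikes: they are no part of the job. What is shaped like the part that bears grip_center but pink or turquoise is not meant.

How it is judged:
By the outcome, as a careful person would: the job done as asked, in the order asked, and still so for the second after the job is handed in, while the arm keeps its last pose, push and grip.
It also fails if it takes over 72 s, if anything falls off the work surface, if the arm or the gripper's body presses on something with over 40 N, if the wrist force passes 120 N, or if a joint passes its speed limit or range.

## Working session

There is one attempt and no reset: what is moved stays moved. The work goes in short steps, each a Python script; the robot and the scene stay as the last script left them, time stands still between calls to the robot, and variables do not carry over. Pictures are saved under pics/ and viewed, and the job is handed in when it is done.

```bash
ls; mkdir -p pics
python3 - <<'E'
from workcell import bot
import cv2
for n in("scene","top","wrist"):
    c=bot.read_camera(n); cv2.imwrite(f"pics/a_{n}.png",c["pixels"]); print(n,c["fx"],c["cx"],c["cy"],c["R"],c["t"])
print(bot.current_clock(),bot.current_tool_rot(),bot.current_opening())
E
```

```text
pics
scene 410.11753228455734 254.29812413634627 189.18266241666703 [[-0.19610926  0.98057173  0.00449903]
 [ 0.80013552  0.16267189 -0.57733959]
 [-0.56685474 -0.10962181 -0.81649174]] [ 0.11919173 -0.34232219  1.77180119]
top 406.5594369515876 262.2694320138371 196.6927953069951 [[-0.01860091 -0.99966106 -0.01821443]
 [-0.99006068  0.02095622 -0.13907081]
 [ 0.13940538  0.01544654 -0.99011492]] [0.02349451 0.53877529 1.43860352]
wrist 293.55828602833697 248.1992771069363 192.01642822821736 [[ 0.24279602  0.97007634 -0.0014114 ]
 [ 0.92929808 -0.23217192  0.28723035]
 [ 0.27830768 -0.07105    -0.9578605 ]] [-0.57424925 -0.03235026  0.39177233]
0.15 [ 2.47649778e+00  1.93194059e+00 -1.98215203e-03] 1.002878488308326
```

View pics/a_scene.png

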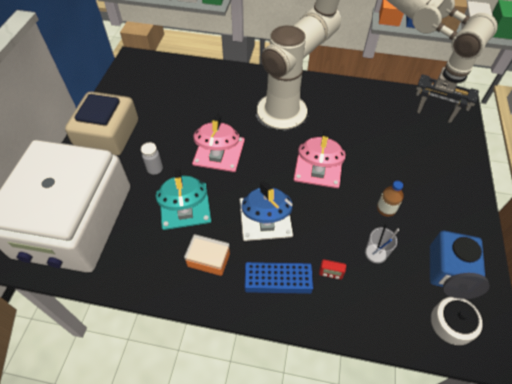

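View pics/a_top.png

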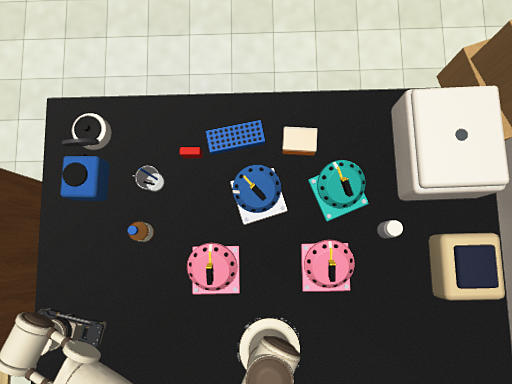

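View pics/a_wrist.png

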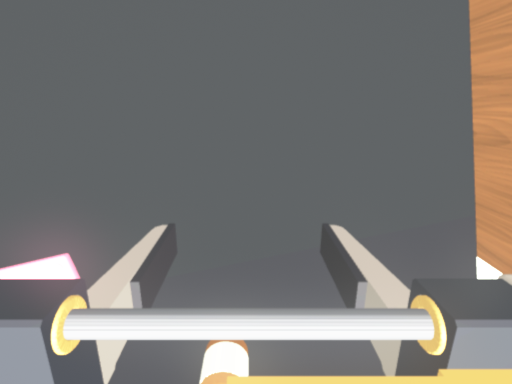

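Candidates in the top view are the blue rotor on the white stand at (257,188), the turquoise one at (341,185), and the pink ones at (212,268) and (329,265). By the description, the blue one is the target. I'll check it in a close crop.

Run:
```python
import cv2,numpy as np
a=cv2.imread("pics/a_top.png")[150:235,215:300]; b=cv2.imread("pics/a_scene.png")[170:255,225:310]
f=lambda i:cv2.resize(i,(400,400),interpolation=cv2.INTER_CUBIC)
cv2.imwrite("pics/crop.png",np.hstack([f(a),f(b)]))
```

```text
(no output)
```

View pics/crop.png

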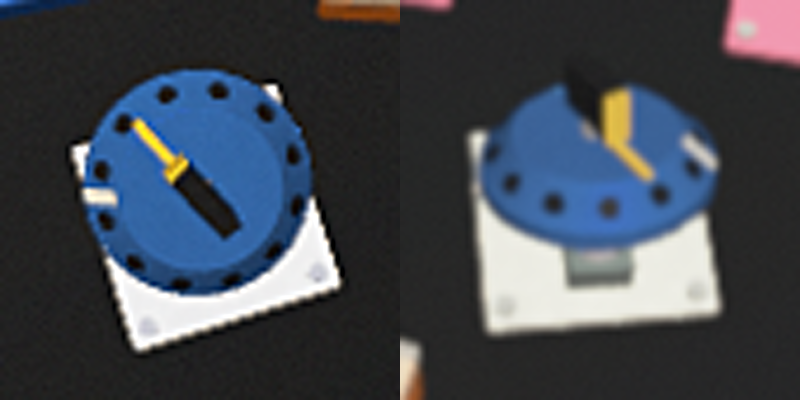

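```bash
cat > h.py <<'E'
from workcell import bot
import cv2,numpy as np
from scipy.spatial.transform import Rotation as Ro
def cam(n,f=None):
    c=bot.read_camera(n); c["R"]=np.array(c["R"]);c["t"]=np.array(c["t"])
    if f: cv2.imwrite("pics/"+f+".png",c["pixels"]); np.savez("pics/"+f+".npz",R=c["R"],t=c["t"],K=[c["fx"],c["fy"],c["cx"],c["cy"]])
    return c
def load(f):
    d=np.load("pics/"+f+".npz"); return d["R"],d["t"],d["K"]
def ray(C,u,v):
    R,t,K=C; d=R.T@np.array([(u-K[2])/K[0],(v-K[3])/K[1],1]); return -R.T@t,d/np.linalg.norm(d)
def tri(obs):
    A=np.zeros((3,3));b=np.zeros(3)
    rs=[ray(C,*p) for C,p in obs]
    for o,d in rs:
        P=np.eye(3)-np.outer(d,d);A+=P;b+=P@o
    x=np.linalg.solve(A,b); return x,[np.linalg.norm((np.eye(3)-np.outer(d,d))@(x-o)) for o,d in rs]
def proj(C,X):
    R,t,K=C; p=R@np.asarray(X)+t; return np.array([K[0]*p[0]/p[2]+K[2],K[1]*p[1]/p[2]+K[3]])
E
python3 - <<'E'
from h import *
for n in("scene","top","wrist"): cam(n,"b_"+n)
S,T,W=load("b_scene"),load("b_top"),load("b_wrist")
k=85/400
cr=lambda x,y,o:(o[0]+x*k,o[1]+y*k)
print("mark",tri([(T,cr(100,197,(215,150))),(S,cr(699-400,152,(225,170)))]))
print("ptip",tri([(T,cr(137,123,(215,150))),(S,cr(650-400,178,(225,170)))]))
print("yel top",tri([(T,cr(172,172,(215,150))),(S,cr(617-400,93,(225,170)))]))
Rt=Ro.from_rotvec(bot.current_tool_rot()).as_matrix()
c=-W[0].T@W[1]; print("cam in tool",Rt.T@(c-bot.current_ee_pos())); print((W[0]@Rt))
print([ (lambda o,d:o+d*(-(o[2]-.005)/d[2]))(*ray(T,*cr(x,y,(215,150)))) for x,y in((140,350),(340,287),(74,150),(277,87))])
E
```

```text
mark (array([0.54643265, 0.10163683, 0.11800539]), [np.float64(0.000860804788846628), np.float64(0.0008608047888466236)])
ptip (array([0.59476912, 0.07256369, 0.14915695]), [np.float64(0.0014338906478865209), np.float64(0.00143389064788652)])
yel top (array([0.55325102, 0.04395338, 0.18294041]), [np.float64(0.0011537320854033508), np.float64(0.0011537320854033382)])
cam in tool [-7.28347317e-06 -8.18101631e-02 -1.91150884e-01]
[[ 9.99999860e-01 -5.29025632e-04  1.60045046e-06]
 [ 5.07151077e-04  9.57781344e-01 -2.87497199e-01]
 [ 1.50560506e-04  2.87497160e-01  9.57781478e-01]]
[array([0.4422481 , 0.07969284, 0.005     ]), array([ 0.48854323, -0.07791017,  0.005     ]), array([0.60217759, 0.13015112, 0.005     ]), array([ 0.649571  , -0.03213876,  0.005     ])]
```

```bash
cat >> h.py <<'E'
def frame(yaw_deg):
    a=np.radians(yaw_deg);u=np.array([np.cos(a),np.sin(a),0]);z=np.array([0,0,1.])
    n=np.cos(np.radians(20))*z-np.sin(np.radians(20))*u
    x0=np.cos(np.radians(20))*u+np.sin(np.radians(20))*z
    return n,x0,np.cross(n,x0)
def toolrot(yaw,phi,flip):
    n,x0,y0=frame(yaw); y=-np.sin(phi)*x0+np.cos(phi)*y0
    X=(-y if flip else y); Z=-n
    return Ro.from_matrix(np.array([X,np.cross(Z,X),Z]).T).as_rotvec()
E
python3 - <<'E'
from h import *
g=np.array([.535,.024,.158]);n,_,_=frame(16.7)
print(bot.current_clock())
for fl in(0,1):
  for off in (-.019,.12):
    print(fl,off)
    for d in range(-90,271,20):
      q=bot.inverse_kinematics(g+n*off,toolrot(16.7,np.radians(28+d),fl)); print(d,None if q is None else np.round(q,2))
E
```

```text
0.3
0 -0.019
-90 [-0.3  -0.16  2.07  0.24  0.96 -1.19]
-70 [-0.3  -0.16  2.07  0.24  0.96 -1.54]
-50 [-0.3  -0.16  2.07  0.24  0.96 -1.89]
-30 [-0.3  -0.16  2.07  0.24  0.96 -2.24]
-10 [-0.3  -0.16  2.07  0.24  0.96 -2.59]
10 [-0.3  -0.16  2.07  0.24  0.96 -2.94]
30 None
50 [-0.3  -0.16  2.07  0.24  0.96  2.65]
70 [-0.3  -0.16  2.07  0.24  0.96  2.3 ]
90 [-0.3  -0.16  2.07  0.24  0.96  1.95]
110 [-0.3  -0.16  2.07  0.24  0.96  1.6 ]
130 [-0.3  -0.16  2.07  0.24  0.96  1.25]
150 [-0.3  -0.16  2.07  0.24  0.96  0.9 ]
170 [-0.3  -0.16  2.07  0.24  0.96  0.55]
190 [-0.3  -0.16  2.07  0.24  0.96  0.2 ]
210 [-0.3  -0.16  2.07  0.24  0.96 -0.14]
230 [-0.3  -0.16  2.07  0.24  0.96 -0.49]
250 [-0.3  -0.16  2.07  0.24  0.96 -0.84]
270 [-0.3  -0.16  2.07  0.24  0.96 -1.19]
0 0.12
-90 [-0.37 -0.41  2.    0.22  1.28 -1.19]
-70 [-0.37 -0.41  2.    0.22  1.28 -1.54]
-50 [-0.37 -0.41  2.    0.22  1.28 -1.89]
-30 [-0.37 -0.41  2.    0.22  1.28 -2.24]
-10 [-0.37 -0.41  2.    0.22  1.28 -2.59]
10 [-0.37 -0.41  2.    0.22  1.28 -2.93]
30 None
50 [-0.37 -0.41  2.    0.22  1.28  2.65]
70 [-0.37 -0.41  2. 
[... 1275 characters left out ...]
 2.    0.22  1.28  1.6 ]
-50 [-0.37 -0.41  2.    0.22  1.28  1.25]
-30 [-0.37 -0.41  2.    0.22  1.28  0.91]
-10 [-0.37 -0.41  2.    0.22  1.28  0.56]
10 [-0.37 -0.41  2.    0.22  1.28  0.21]
30 [-0.37 -0.41  2.    0.22  1.28 -0.14]
50 [-0.37 -0.41  2.    0.22  1.28 -0.49]
70 [-0.37 -0.41  2.    0.22  1.28 -0.84]
90 [-0.37 -0.41  2.    0.22  1.28 -1.19]
110 [-0.37 -0.41  2.    0.22  1.28 -1.54]
130 [-0.37 -0.41  2.    0.22  1.28 -1.89]
150 [-0.37 -0.41  2.    0.22  1.28 -2.24]
170 [-0.37 -0.41  2.    0.22  1.28 -2.59]
190 [-0.37 -0.41  2.    0.22  1.28 -2.93]
210 None
230 [-0.37 -0.41  2.    0.22  1.28  2.65]
250 [-0.37 -0.41  2.    0.22  1.28  2.3 ]
270 [-0.37 -0.41  2.    0.22  1.28  1.95]
```

Run:
```python
from h import *
p=np.array(bot.current_ee_pos()); p[2]=.34; bot.line_to(p,max_speed=.3)
g=np.array([.535,.024,.158]);n,x0,y0=frame(16.7)
r=toolrot(16.7,np.radians(28),1); Rm=Ro.from_rotvec(r).as_matrix()
bot.goto(g+n*.14+Rm[:,1]*.04,r); cam("wrist","w1")
bot.line_to(g+n*.14-Rm[:,1]*.04,max_speed=.15); cam("wrist","w2"); cam("top","t2")
print(bot.current_clock(),bot.current_joints())
C=load("w1"); print([proj(load(k),g) for k in("w1","w2")])
```

```text
4.125 [-0.29325798 -0.35925005  1.90593021  0.19638554  1.30582658  0.47416361]
[array([248.81276564, 142.90202902]), array([248.8527934 , 209.20955313])]
```

View pics/w1.png

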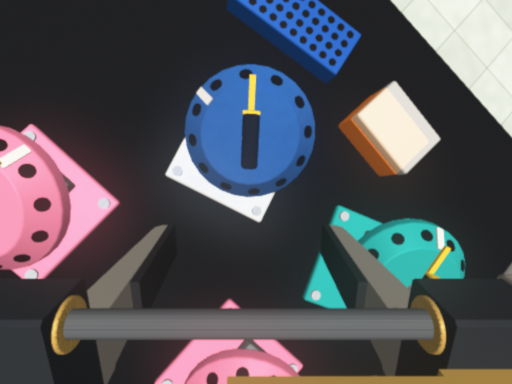

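View pics/w2.png

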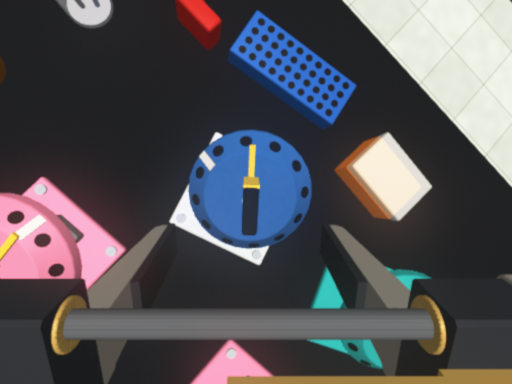

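Run:
```python
from h import *
out=[]
for k,o in(("w1",(180,60)),("w2",(180,125))):
    i=cv2.imread(f"pics/{k}.png")[o[1]:o[1]+140,o[0]:o[0]+140]
    out.append(cv2.resize(i,None,fx=2.857,fy=2.857,interpolation=cv2.INTER_CUBIC))
    im=cv2.imread(f"pics/{k}.png");h=cv2.cvtColor(im,cv2.COLOR_BGR2HSV);b=im.astype(int)
    roi=np.zeros(im.shape[:2],bool);roi[o[1]:o[1]+140,o[0]:o[0]+140]=1
    Y=roi&(h[...,0]>15)&(h[...,0]<35)&(h[...,1]>120)&(h[...,2]>110)
    B=(roi&(h[...,2]<75)).astype(np.uint8)
    n,l,s,c=cv2.connectedComponentsWithStats(B)
    print(k); ys,xs=np.where(Y)
    for r in range(ys.min(),ys.max()+1): 
        m=xs[ys==r]; print((r,m.min(),m.max()) if len(m) else r,end=" ")
    print()
    for j in range(1,n):
        if 150<s[j][4]<2500: 
            print("blk",s[j],c[j])
    bl=roi&(b[...,0]>b[...,2]+40)
    ct=max(cv2.findContours(bl.astype(np.uint8),cv2.RETR_EXTERNAL,cv2.CHAIN_APPROX_NONE)[0],key=cv2.contourArea); print("rotor",cv2.fitEllipse(cv2.convexHull(ct)))
    Wm=(roi&(h[...,1]<60)&(h[...,2]>150)).astype(np.uint8)
    n,l,s,c=cv2.connectedComponentsWithStats(Wm)
    for j in range(1,n):
        if s[j][4]>40: print("white",s[j],c[j])
cv2.imwrite("pics/cw.png",np.hstack(out))
```

```text
w1
(74, np.int64(249), np.int64(251)) (75, np.int64(249), np.int64(254)) (76, np.int64(249), np.int64(255)) (77, np.int64(249), np.int64(255)) (78, np.int64(250), np.int64(254)) (79, np.int64(250), np.int64(254)) (80, np.int64(250), np.int64(254)) (81, np.int64(250), np.int64(254)) (82, np.int64(250), np.int64(254)) (83, np.int64(250), np.int64(254)) (84, np.int64(250), np.int64(254)) (85, np.int64(250), np.int64(254)) (86, np.int64(250), np.int64(254)) (87, np.int64(250), np.int64(254)) (88, np.int64(250), np.int64(254)) (89, np.int64(250), np.int64(254)) (90, np.int64(249), np.int64(254)) (91, np.int64(249), np.int64(254)) (92, np.int64(249), np.int64(254)) (93, np.int64(249), np.int64(254)) (94, np.int64(249), np.int64(254)) (95, np.int64(249), np.int64(254)) (96, np.int64(249), np.int64(254)) (97, np.int64(249), np.int64(254)) (98, np.int64(249), np.int64(254)) (99, np.int64(249), np.int64(253)) (100, np.int64(249), np.int64(253)) (101, np.int64(249), np.int64(253)) (102, np.int64(249), np.int64(253)) (103, np.int64(249), np.int64(253)) (104, np.int64(249), np.int64(253)) (105, n
[... 1961 characters left out ...]
nt64(244), np.int64(257)) (181, np.int64(244), np.int64(258)) (182, np.int64(244), np.int64(258)) (183, np.int64(244), np.int64(258)) (184, np.int64(244), np.int64(258)) (185, np.int64(243), np.int64(258)) (186, np.int64(243), np.int64(258)) (187, np.int64(244), np.int64(258)) (188, np.int64(256), np.int64(258)) 
blk [242 189  16  46 631] [249.76069731 210.96513471]
blk [ 180  229   75   36 1375] [204.77818182 252.40945455]
rotor ((249.91224670410156, 188.3759765625), (118.97210693359375, 123.38682556152344), 93.66146850585938)
white [210 132  12  12  64] [215.65625 136.78125]
white [199 151  16  20 156] [206.63461538 160.20512821]
white [ 180  185   89   80 1247] [214.09302326 232.65116279]
```

View pics/cw.png

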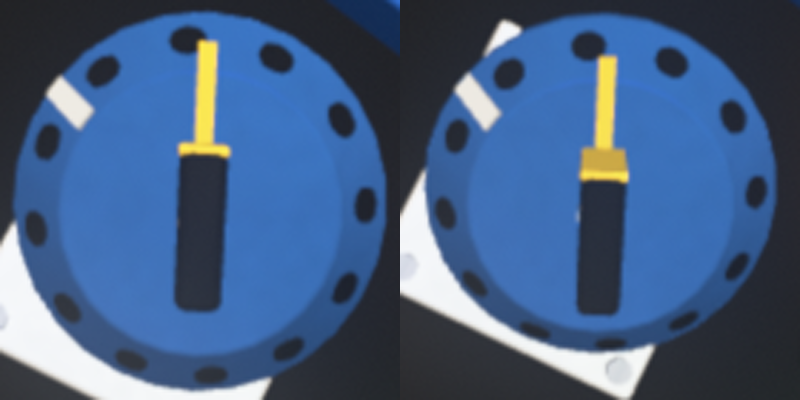

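Run:
```python
from h import *
A,B=load("w1"),load("w2")
tip,e=tri([(A,(252.2,74)),(B,(252.3,144.5))]);print("tip",tip,e)
y,e=tri([(A,(250.8,114)),(B,(250.8,188.5))]);print("cap",y,e)
b,e=tri([(A,(248.8,168)),(B,(248.8,235))]);print("end",b,e)
m,e=tri([(A,(204,95.7)),(B,(206.6,160.2))]);print("mark",m,e)
for yaw in(15,16.7,18):
    n,x0,y0=frame(yaw)
    x=y-b; print("len",np.linalg.norm(x)); x=x/np.linalg.norm(x); print("x.n",x@n,"phi",np.degrees(np.arctan2(x@y0,x@x0)))
    x=x-n*(x@n); x/=np.linalg.norm(x)
    g1=b+30*1e-3*x-.0175*n; g2=tip-.070*x+.028*n; print("g",g1,g2)
    for g in(g1,g2):
        v=m-g; t=tip-g
        print(" mark r,h,ang",np.hypot(v@x0,v@y0),v@n,np.degrees(np.arctan2(v@y0,v@x0)),"tip",np.degrees(np.arctan2(t@y0,t@x0)),np.hypot(t@x0,t@y0),t@n)
```

```text
tip [0.59410503 0.07452884 0.15937961] [np.float64(0.0001806348099606839), np.float64(0.00018063480996055952)]
cap [0.55039701 0.0424918  0.1883284 ] [np.float64(6.681648162577384e-05), np.float64(6.681648162596474e-05)]
end [0.51233248 0.00520836 0.16921293] [np.float64(2.6679063253509957e-05), np.float64(2.667906325350222e-05)]
mark [0.54611588 0.10265854 0.12468314] [np.float64(4.563640154796806e-05), np.float64(4.563640154784105e-05)]
len 0.05660710519823571
x.n 0.03686916892996811 phi 27.546525679639362
g [0.53866628 0.02662797 0.16186573] [0.53689919 0.02568579 0.1644637 ]
 mark r,h,ang 0.07260226456090264 -0.0441316283077922 80.05707148586707 tip 27.575956950864413 0.06895318658582329 -0.024891517275299885
 mark r,h,ang 0.07321623227750289 -0.0472401110324923 79.39018266745015 tip 27.5465256796394 0.06999999999999997 -0.027999999999999994
len 0.05660710519823571
x.n 0.03230338033023061 phi 25.96700130471854
g [0.53856657 0.02679299 0.16199307] [0.53709629 0.02542601 0.16416657]
 mark r,h,ang 0.07197617055822489 -0.04498928271990426 78.361584668842 tip 25.648908692586378 0.06875948771226789 -0.025341574346957337
 mark r,h,ang 0.07304008251358274 -0.04764770837294694 77.77271574896827 tip 25.96700130471853 0.07000000000000002 -0.028000000000000018
len 0.05660710519823571
x.n 0.02898097989542442 phi 24.75771155876208
g [0.53848931 0.02691723 0.16208583] [0.53724687 0.02523117 0.16395013]
 mark r,h,ang 0.07149481968850321 -0.04563291317896597 77.05394894885828 tip 24.169457256954225 0.06861898507890421 -0.02566579782722665
 mark r,h,ang 0.07290204732816728 -0.04796711535173936 76.53158090336355 tip 24.757711558762043 0.07000000000000005 -0.028000000000000035
```

The blue rotor is confirmed. Its black bar runs along the image column in w1 and w2, and the mark is about 52° counter-clockwise of the pointer. That puts the lean at the + stop, so the rotor pulls counter-clockwise. Next I'll grasp the bar.

```bash
cat >> h.py <<'E'
YAW=16.7; G=np.array([.5378,.0262,.163]); PHI0=np.radians(26.0); N,X0,Y0=frame(YAW)
E
python3 - <<'E'
from h import *
r=toolrot(YAW,PHI0,1)
bot.set_gripper(0.8,40)
bot.goto(G+N*.08,r); 
bot.line_to(G-N*.017,max_speed=.08); print(bot.current_contact_force(),bot.current_ft_torque())
cam("wrist","d1");cam("scene","ds1")
print(bot.current_clock(),bot.current_ee_pos(),bot.current_joints())
E
```

```text
[0.12654529 0.2726631  0.10005735] [-0.08207841  0.23638857 -0.00682037]
6.4167 [0.54369487 0.02770331 0.14766841] [-0.2957281  -0.16682308  2.05664323  0.23186568  0.96912402  0.42534517]
```

View pics/d1.png

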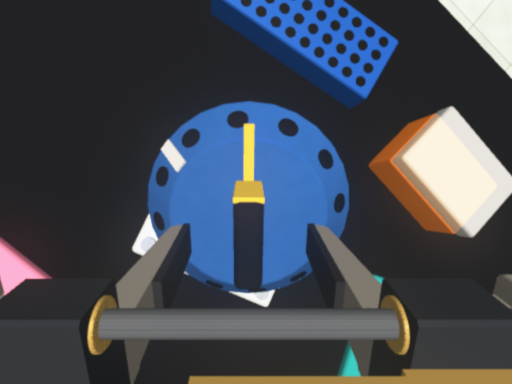

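The bar lies centred between the open fingers (columns 190 and 307, bar at 248). I'll close on it.

```bash
python3 - <<'E'
from h import *
bot.set_gripper(0.0,40); bot.hold(.3)
print(bot.current_opening()*92,bot.current_contact_force(),bot.current_ft_torque(),bot.current_ft_torque()@N if hasattr(bot.current_ft_torque(),'shape') else 0)
q=np.array(bot.current_joints());print(q)
for d in(30,60):
    bot.goto(G-N*.017,toolrot(YAW,PHI0+np.radians(d),1)); bot.hold(.8)
    F=np.array(bot.current_contact_force());M=np.array(bot.current_ft_torque())
    cam("wrist","e%d"%d);print(d,bot.current_clock(),F,M,M@N,bot.current_joints()[5])
cam("top","te")
E
cd pics; python3 -c "
import cv2,numpy as np
cv2.imwrite('e.png',np.hstack([cv2.imread('e30.png')[80:300,130:370],cv2.imread('e60.png')[80:300,130:370]]))"
```

```text
17.290985665605707 [ 1.87827504 -1.47163889 -1.23163118] [-0.33959416  0.0562809  -0.13413797] -0.020330716387347934
[-0.29566697 -0.16600489  2.05706091  0.23176927  0.96871007  0.4253308 ]
30 9.0167 [-3.05465309 -1.11583098  2.00476369] [-0.14810188  0.56445906  0.19232174] 0.17376391377459455 -0.09820388391530864
60 10.4333 [-5.06034467  0.12378468  2.69949508] [-0.16755865  0.8226669   0.26434169] 0.2224370003656841 -0.6204079017254918
```

View pics/e.png

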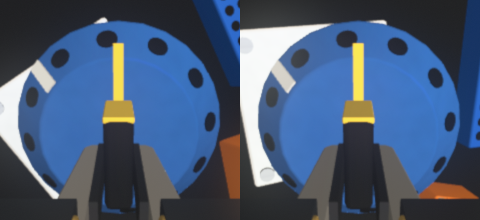

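```bash
cat >> h.py <<'E'
def plane(C,u,v,h):
    o,d=ray(C,u,v); return o+d*(((G+h*N)-o)@N/(d@N))
def ang(p): p=p-G; return np.degrees(np.arctan2(p@Y0,p@X0)),np.hypot(p@X0,p@Y0)
def lean(f,phi,src="wrist"):
    c=cam(src,f); C=load(f); im=c["pixels"]; h=cv2.cvtColor(im,cv2.COLOR_BGR2HSV)
    W=((h[...,1]<70)&(h[...,2]>130)).astype(np.uint8)
    n,l,s,ce=cv2.connectedComponentsWithStats(W); res=[]
    for j in range(1,n):
        if 25<s[j][4]<900:
            a,r=ang(plane(C,*ce[j],-.0465))
            if .062<r<.082: res.append((round((a-np.degrees(phi)+180)%360-180,1),round(r*1e3,1),int(s[j][4]),np.round(ce[j],0)))
    Y=((h[...,0]>15)&(h[...,0]<35)&(h[...,1]>120)&(h[...,2]>110))
    v,u=np.where(Y); P=[ang(plane(C,a,b,-.028)) for a,b in zip(u,v)]
    pa=[a for a,r in P if .045<r<.075]
    return res,(np.median(pa)-np.degrees(phi)+180)%360-180 if pa else None
def turn(d):
    phi=PHI0+np.radians(d); bot.goto(G-N*.017,toolrot(YAW,phi,1)); return phi
E
python3 - <<'E'
from h import *
for d in(90,120,145):
    phi=turn(d); bot.hold(.8)
    F=np.array(bot.current_contact_force());M=np.array(bot.current_ft_torque())
    print(d,bot.current_clock(),F,M@N,bot.current_joints()[5],lean("f%d"%d,phi))
E
cd pics; python3 -c "
import cv2,numpy as np
cv2.imwrite('f.png',np.hstack([cv2.imread('f%d.png'%d)[80:300,130:370] for d in(90,120,145)]))"
```

```text
90 11.85 [-6.66566105 -1.0137929   4.12682633] 0.19886926475235564 -1.1439295275886547 ([], np.float64(0.9810603322569591))
120 13.2667 [-8.06149495 -2.85098898  3.52665269] 0.1593711982609413 -1.667499647134249 ([], np.float64(0.7908945152161095))
145 14.6167 [-7.25337418 -3.81958009  2.91293257] 0.1408782363872184 -2.1038363161341467 ([], np.float64(0.43524515607131775))
```

View pics/f.png

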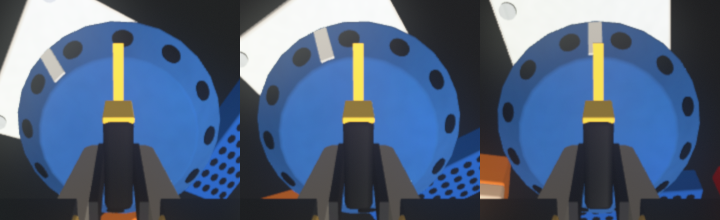

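```bash
cat >> h.py <<'E'
def lean2(f,phi,grab=True):
    if grab: cam("wrist",f)
    im=cv2.imread(f"pics/{f}.png");C=load(f);h=cv2.cvtColor(im,cv2.COLOR_BGR2HSV)
    o,d0=ray(C,0,0);R,t,K=C
    v,u=np.mgrid[0:384,0:512]
    D=np.stack([(u-K[2])/K[0],(v-K[3])/K[1],np.ones_like(u,float)],-1)@R
    def pl(hh):
        s=((G+hh*N-o)@N)/(D@N); p=o+D*s[...,None]-G; return np.degrees(np.arctan2(p@Y0,p@X0))-np.degrees(phi),np.hypot(p@X0,p@Y0)
    out=[]
    a,r=pl(-.0465);a=(a+180)%360-180
    m=(r>.064)&(r<.081)&(h[...,1]<70)&(h[...,2]>120)&(abs(a)<60); ap=a[m]
    a2,r2=pl(-.028);a2=(a2+180)%360-180
    y=(r2>.045)&(r2<.072)&(h[...,0]>15)&(h[...,0]<35)&(h[...,1]>120)&(h[...,2]>110)
    return dict(n=int(m.sum()),mark=float(a[m].mean()) if m.any() else None,lo=float(a[m].min()) if m.any() else None,hi=float(a[m].max()) if m.any() else None,ptr=float(np.median(a2[y])),u=float(u[m].mean()) if m.any() else None,v=float(v[m].mean()) if m.any() else None)
E
python3 - <<'E'
from h import *
for f,d in(("e60",60),("f90",90),("f120",120),("f145",145)): print(d,lean2(f,PHI0+np.radians(d),False))
E
cd pics; python3 -c "
import cv2
cv2.imwrite('g.png',cv2.resize(cv2.imread('f145.png')[95:175,190:310],(780,520),interpolation=cv2.INTER_NEAREST))"
```

```text
60 {'n': 347, 'mark': 52.37336514305114, 'lo': -2.295298507085903, 'hi': 59.98662239003994, 'ptr': 1.019907084414882, 'u': 174.0028818443804, 'v': 156.28818443804033}
90 {'n': 360, 'mark': 42.99702566869522, 'lo': 4.451546796473309, 'hi': 51.077861987303265, 'ptr': 0.9939927934729411, 'u': 183.825, 'v': 145.36666666666667}
120 {'n': 369, 'mark': 20.759651096654487, 'lo': -2.4072775640829605, 'hi': 27.0479078121478, 'ptr': 0.8017972843663586, 'u': 214.260162601626, 'v': 125.59078590785907}
145 {'n': 267, 'mark': 2.6102750560233536, 'lo': -2.667621161944794, 'hi': 6.992202676095417, 'ptr': 0.43524515607131775, 'u': 244.05992509363296, 'v': 116.80149812734082}
```

View pics/g.png

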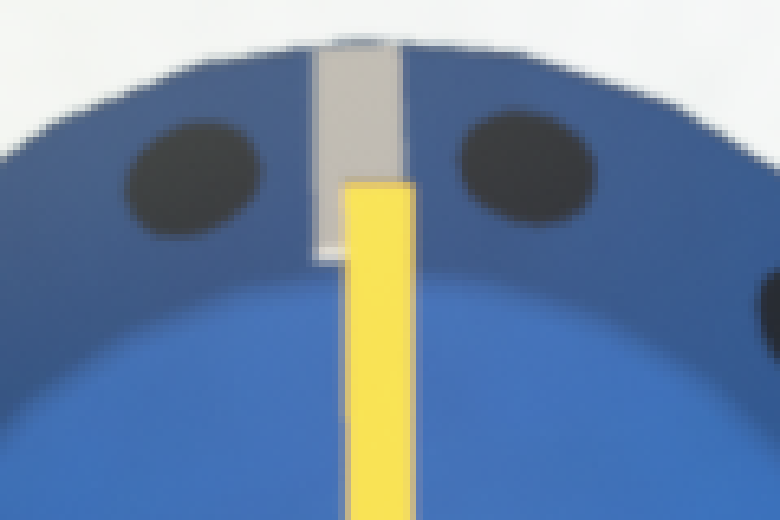

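```bash
cat >> h.py <<'E'
def lean3(f,grab=True,phi=None):
    """pixel measure: centre column of grey mark outside the pointer tip vs. pointer tip"""
    if grab: cam("wrist",f)
    im=cv2.imread(f"pics/{f}.png").astype(int);C=load(f);h=cv2.cvtColor(im.astype(np.uint8),cv2.COLOR_BGR2HSV)
    y=(h[...,0]>15)&(h[...,0]<35)&(h[...,1]>120)&(h[...,2]>140); y[180:]=0
    vt=np.where(y[:, 200:300].any(1))[0].min()
    ptr=np.mean([np.where(y[r,200:300])[0].mean()+200 for r in range(vt+2,vt+8)])
    rows=range(vt-13,vt-4); cs=[];w=[]
    for r in rows:
        s=im[r,150:350].astype(float); red=np.clip((s[:,2]-90)/(s[:,2].max()-90),0,1)  # red channel separates grey from blue
        # component nearest the pointer
        b=np.where(red>.5)[0]
        if not len(b): continue
        g=np.split(b,np.where(np.diff(b)>1)[0]+1); g=min(g,key=lambda q:abs(q.mean()+150-ptr))
        sl=slice(max(g[0]-2,0),g[-1]+3); cs.append(150+np.average(np.arange(200)[sl],weights=red[sl])); w.append(len(g))
    c=np.median(cs);wd=np.median(w)
    return dict(ptr=round(ptr,2),mark=round(c,2),width=wd,lean_deg=round(np.degrees((ptr-c)/wd*10/72.5),2))
E
python3 - <<'E'
from h import *
print(lean3("f145",False))
bot.hold(.8);print(lean3("g145"))
turn(154);bot.hold(1.5);print(lean3("g154"))
turn(148);bot.hold(1.5);print(lean3("g148"),bot.current_clock(),np.array(bot.current_ft_torque())@N,bot.current_contact_force())
E
cd pics; python3 -c "
import cv2,numpy as np
f=lambda n:cv2.resize(cv2.imread(n)[95:175,190:310],(390,260),interpolation=cv2.INTER_NEAREST)
cv2.imwrite('h.png',np.hstack([f('g154.png'),f('g148.png')]))"
```

```text
{'ptr': np.float64(247.5), 'mark': np.float64(244.59), 'width': np.float64(12.0), 'lean_deg': np.float64(1.91)}
{'ptr': np.float64(247.5), 'mark': np.float64(244.83), 'width': np.float64(13.0), 'lean_deg': np.float64(1.63)}
{'ptr': np.float64(247.5), 'mark': np.float64(256.82), 'width': np.float64(13.0), 'lean_deg': np.float64(-5.66)}
{'ptr': np.float64(248.5), 'mark': np.float64(248.92), 'width': np.float64(13.0), 'lean_deg': np.float64(-0.25)} 19.1417 -0.15989226073402663 [-8.70042265 -3.87135087  3.94950904]
```

View pics/h.png

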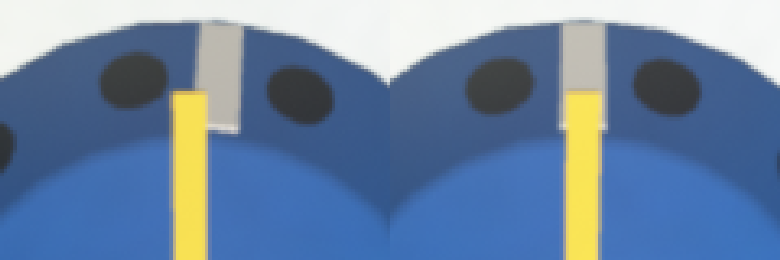

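Run:
```python
from h import *
bot.hold(1.0);print(lean3("k1"))
bot.hold(.3);print(lean3("k2"));cam("scene","ks");cam("top","kt")
print(bot.current_clock(),np.abs(bot.current_joint_vel()).max(),bot.current_opening()*92,bot.current_contact_force())
f=lambda n,a,b:cv2.resize(cv2.imread(n)[b:b+100,a:a+130],(390,300),interpolation=cv2.INTER_CUBIC)
cv2.imwrite('pics/k.png',np.hstack([f('pics/ks.png',210,150),cv2.resize(cv2.imread('pics/k2.png')[95:175,190:294],(390,300),interpolation=cv2.INTER_NEAREST)]))
```

```text
{'ptr': np.float64(248.5), 'mark': np.float64(248.99), 'width': np.float64(13.0), 'lean_deg': np.float64(-0.3)}
{'ptr': np.float64(248.5), 'mark': np.float64(248.99), 'width': np.float64(13.0), 'lean_deg': np.float64(-0.3)}
20.6417 0.0005500223881318423 17.49298741604727 [-7.928871   -3.55573234  3.99003359]
```

View pics/k.png

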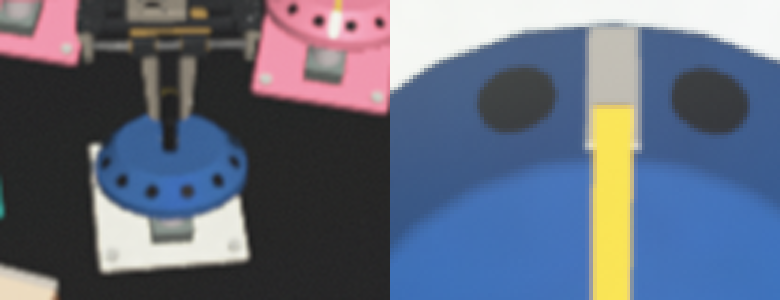

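View pics/ks.png

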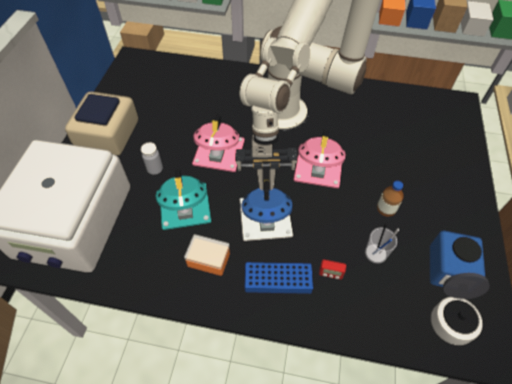

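```bash
python3 -c "
from workcell import bot
bot.job_done()"
```

```text
the job is handed in; nothing more can be done
```

I brought the rotor's heavy side to the lowest point and handed the job in after about 21 s, with the gripper still holding the bar (40 N).

- **Finding the side:** At the start the rotor leaned about 52° counter-clockwise, against its stop. I turned the bar counter-clockwise: the lean fell to about +1.7° at 145° of turn and changed sign to −5.7° at 154°. I went back to 148°.
- **Last checks:** The lean was about −0.3°, within measuring error, and did not change over 1.5 s. The white mark lay centred under the yellow pointer and the arm was still.
- **Other things:** In the scene picture the other things looked to be where they began, and the fingertips appeared clear of the rotor.
- **What disagreed:** About 10 N of steady force on the gripper remained from small grasp misalignment. My two height estimates for the grip point differed by about 5 mm; I used the wrist-camera value.

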